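# Screw the squat jar shut

## Task

Three amber jars with black screw caps stand on the bench, each held in its own wooden block. The cap of the squat jar, the lowest one with the widest cap, has been left loose: twist it clockwise, as seen from above, until it is fully tight and its steel pointer rib stands over the brass stud on its block. Leave the caps of the two taller jars as they are, then let go.

Things in the scene. Friction and masses are not known exactly. Their poses are not given: they have to be found in the camera images.
- squat_grip (a point): Centre of the squat jar's cap, half-way up, 83 mm above the bench. Cap: black, knurled, 54 mm across, 22 mm high, on a straight amber jar 51 mm across. Pointer: steel rib 3 mm high on top, along the cap's own -x from its centre to the rim; z is up. The jar cannot turn or tip in its wooden block, 72x72x22 mm, fixed to the bench at least 105 mm, axis to axis, from the other jars.
- squat_cap (a joint): Turning of the squat jar's cap about the vertical, rad: 0 = tight, against its stop, pointer rib over the brass stud on the block; grows anticlockwise seen from above as it is loosened, up to 1.4. Starts between 0.4 and 1.35. Stiff (about 0.2 N m), stays where left, does not rise or come off.
- medium_rib (a point): Rim end of the pointer rib on the middle-sized jar's cap, 19 mm off the cap's axis along the cap's own -x, 110 mm above the bench (the cap's top face). Cap 42 mm across, 22 mm high; shouldered amber body 55 mm across, in a block like the first, also fixed. Its cap turns as easily and is to stay as it is.
- slim_rib (a point): Rim end of the pointer rib on the slim, tallest jar's cap, 13 mm off the cap's axis along the cap's own -x, 122 mm above the bench (the cap's top face). Cap 30 mm across, 22 mm high; amber body 40 mm across, in a block like the first, also fixed. Its cap turns as easily and is to stay as it is.

How it is judged:
At the end, for the whole second after the job is handed in: The squat jar's cap is tight, within 0.15 rad (about 9 degrees) of its stop, and the pointer ends of the other two caps are within 6 mm of where they were (value of joint squat_cap below 0.15 rad and distance of each of medium_rib, slim_rib from where it was at the start of the episode below 0.006 m); the robot touches nothing.
It fails at once if the cap of the middle-sized jar is turned (its pointer's end moves more than 6 mm) (distance of medium_rib from where it was at the start of the episode above 0.006 m).
It fails at once if the cap of the slim jar is turned (its pointer's end moves more than 6 mm) (distance of slim_rib from where it was at the start of the episode above 0.006 m).
It also fails if it takes over 29 s, if anything falls off the work surface, if the arm or the gripper's body presses on something with over 40 N, if the wrist force passes 120 N, or if a joint passes its speed limit or range.

## Robot

A 6-joint arm with a two-finger parallel gripper is mounted at the origin on a cart in front of the work surface, level with it; the furniture and walls round the work are solid. World frame = base frame: x ahead of the robot, y to its left, z up, the work surface at z = 0. Lengths are in m, angles in rad, forces in N, time in s.
With the tool pointing down it reaches from about 0.375 to 0.9 m from the base axis. Payload 3.1 kg.
Tool frame: the origin (TCP) lies midway between the tips of the shut fingers; the grasp point (between the pads) lies 19 mm behind it; z points along the fingers, y is the line along which they close (so a half turn about z gives the same grasp; the last joint's range is limited). The gripper opens to 87 mm and grips with 3 to 60 N. Pads are 19 mm wide; open, the fingers measure 117 mm over their backs; the gripper's body (75 mm by 190 mm) begins 51 mm behind the grasp point.
Start: joints at [-1.329, 0.527, 1.433, -0, 1.181, -0.178], TCP at [0.255, -0.57, 0.223] pointing down, gripper open.
Joint ranges: [-3.08, 3.08], [-0.75, 2.2], [0.22, 2.44], [-1.43, 4.57], [0, 2.65], [-2.85, 2.85]. Speed limits (rad/s): [2.79, 2.79, 3.14, 3.14, 3.14, 3.14].

## Interface

Orientations are given as a unit quaternion [x, y, z, w].
In Python, from rig import get_obs, cams, job gives the robot as it stands.
- The arm moves only by the tool servo_tool, never from a script. Its argument "moves" is text: rows parted by semicolons, each of 5 numbers parted by spaces: the shift along the tool's x, y, z in m, then the turn about the tool's z in degrees, then the finger opening in m, from 0 to 0.087. In form: dx dy dz spin claw; .... A call has 1 to 10 rows; each row is the pose to reach, as a shift and turn from the pose commanded when the call began, along the tool's axes at that moment; what a row does not reach only later rows make up. A row lasts 1/12 s, in which the tool goes at most 41.7 mm and 7.16 degrees, less where a joint would pass 70% of its speed; a pose out of reach is approached as far as the arm can. A call with a gripper value outside its range is refused whole. The fingers move at their own pace and stop on an object; "grip_force" is the grip in N (left out, the last holds). Time passes only in rows, so rows that repeat a pose let the fingers close. It gives the time, the measured TCP pose, the force, the opening and the grip force at its end, in the units of the state.
- get_obs(): the state, without advancing time (a new reading comes with each control period).
- cams.camera(name): name is "side" or "top"; returns the picture (420x560x3 uint8, blue, green, red); there is no depth.
- cams.camera_model(name): a dict with "fx", "fy", "cx", "cy" (pixels), "R" (3x3) and "t" (3): a world point X has camera coordinates R X + t. Camera axes: x right, y down, z forward; pixel columns grow to the right and rows downward; lengths in m; the calibration is good to about 2 mm. A picture is of the moment at which its call begins. camera_model takes no time and is no camera call.
- job.hand_in(): hands the job in; it is judged then, once.
The state is a dict: "time": time; "q": joint angles; "joint_velocities": joint speeds; "joint_torque": joint torques, N m; "position": TCP position; "tool_rot": TCP orientation; "ft_force": force on the tool from outside, world axes, zero at the start; "moment": the same for the moment, N m; "grip_width": finger opening in m; "grip_force": force on a finger pad.
Only numpy, scipy, OpenCV 4.12 (cv2) and the standard library are available. Lean on these libraries where they do the work, as an engineer would, in place of code of your own. Each camera call takes 0.05 s, during which the arm holds its last target. There are 200 camera calls.

## Working session

There is one attempt and no reset: what is moved stays moved. The work goes in short steps, Python scripts to look and compute and a tool call to move; the robot and the scene stay as the last step left them, time stands still between calls to the robot, and variables do not carry over. Pictures are saved under pics/ and viewed, at most 10 in all, crops included, and the job is handed in when it is done.

Besides the shell and the picture viewer there is one more tool, called after "Request:" as name(argument=value, ...) on one line, values as JSON. servo_tool: Moves the arm, as the interface text tells. Its arguments: {"type":"object","properties":{"moves":{"type":"string"},"grip_force":{"type":"number"}},"required":["moves"]}

```bash
mkdir -p pics
python3 - <<'E'
from rig import get_obs, cams, job
import cv2
for n in("top","side"):
    cv2.imwrite(f"pics/{n}0.png",cams.camera(n)); m=cams.camera_model(n); print(n,m)
o=get_obs(); print(o["time"],o["position"],o["tool_rot"],o["q"])
E
```

```text
top {'fx': 406.64533046503385, 'fy': 406.64533046503385, 'cx': 287.96469771415656, 'cy': 205.58666549363167, 'R': array([[-0.0159594 , -0.999872  ,  0.00113478],
       [-0.96982844,  0.01520372, -0.24331387],
       [ 0.24326547, -0.00498368, -0.96994694]]), 't': array([0.03475976, 0.61351486, 0.82504811])}
side {'fx': 546.1097370199384, 'fy': 546.1097370199384, 'cx': 287.5772268966661, 'cy': 217.35696527973698, 'R': array([[ 0.32534305,  0.94553874,  0.01041116],
       [ 0.78796971, -0.26500692, -0.5557653 ],
       [-0.52273859,  0.18901806, -0.83127404]]), 't': array([-0.20152911, -0.36594661,  1.53106926])}
0.1 [ 0.25516247 -0.56982259  0.22167593] [ 9.77942656e-01  2.08871333e-01 -4.38738786e-05 -9.61863420e-04] [-1.32850299e+00  5.28361230e-01  1.43377701e+00 -2.85359586e-05
  1.18137996e+00 -1.78537391e-01]
```

View pics/top0.png

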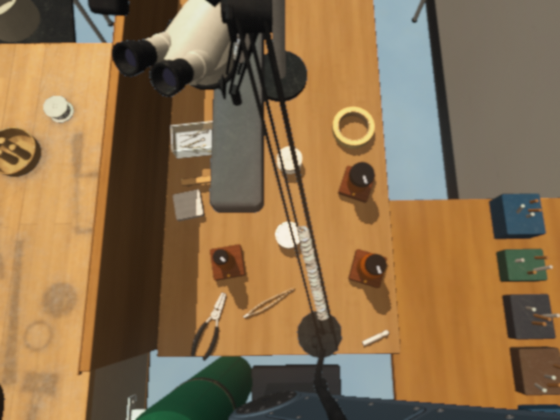

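View pics/side0.png

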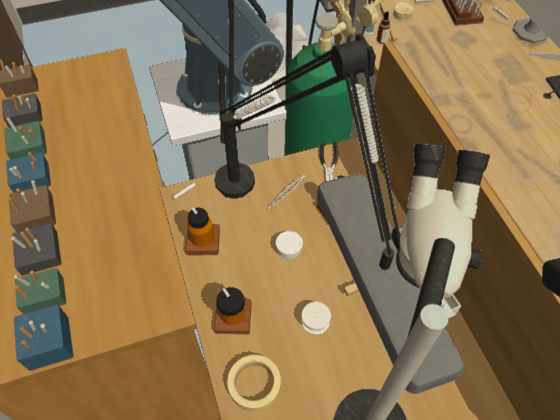

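The top view shows jars at about (228,260) with the smallest cap, (372,266) and (359,175). The side view shows two of them, at (200,220) and (230,300). I'll zoom in on these to identify each jar and see the ribs.

Run:
```python
import cv2,numpy as np
t=cv2.imread("pics/top0.png");s=cv2.imread("pics/side0.png")
def c(i,x,y,w=70,h=52): return cv2.resize(i[y:y+h,x:x+w],(400,300),interpolation=cv2.INTER_CUBIC)
a=np.vstack([np.hstack([c(t,325,150),c(t,335,240)]),np.hstack([c(s,198,283),c(s,170,204)])])
cv2.imwrite("pics/crop0.png",cv2.convertScaleAbs(a,alpha=1.5,beta=20))
```

```text
(no output)
```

View pics/crop0.png

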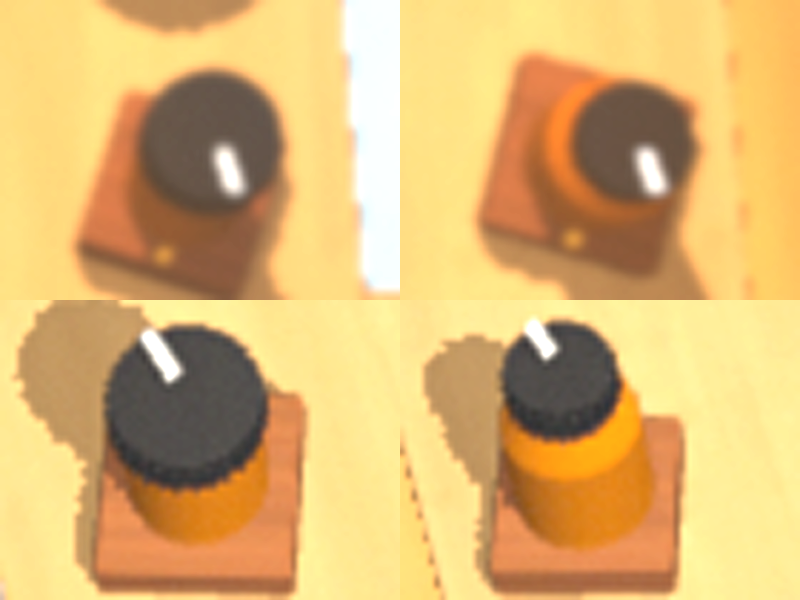

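The squat jar is the one at top (362,175) and side (231,300). Its rib tip is near top (367,184) and the brass stud near top (354,194). The middle jar is at top (372,266), and the slim one at (228,260).

```bash
cat > h.py <<'E'
import cv2,numpy as np
from rig import cams
def ray(n,u,v,z):
    m=cams.camera_model(n);R=np.array(m["R"]);t=np.array(m["t"])
    c=-R.T@t; d=R.T@[(u-m["cx"])/m["fx"],(v-m["cy"])/m["fy"],1]
    return c+d*(z-c[2])/d[2]
E
python3 - <<'E'
from h import *
t=cv2.imread("pics/top0.png");s=cv2.imread("pics/side0.png")
P=lambda n,x,y,X,Y,z:ray(n,x/400*70+X,y/300*52+Y,z)
c=P("top",211,142,325,150,.094); r=P("top",240,195,325,150,.097); st=P("top",164,255,325,150,.024)
r0=P("top",218,148,325,150,.097)
m=P("top",634,142,335-70,240,.11);sl=ray("top",226,259,.122)
cs=P("side",187,95,198,283,.094); rs=P("side",148,32,198,283,.097); ms=P("side",562,75,170-70,204,.11)
print("c",c,cs);print("rib",r0,r,rs);print("stud",st);print("med",m,ms,"slim",sl)
# dark mask ellipse fit
g=cv2.cvtColor(t,cv2.COLOR_BGR2HSV)
mask=((g[...,2]<75)&(g[...,1]<150)).astype(np.uint8)
for n,i,b,z in(("top",t,(340,155,380,192),.09),("side",s,(212,284,250,322),.09)):
    x0,y0,x1,y1=b;k=(i[y0:y1,x0:x1].max(2)<70).astype(np.uint8)
    q=max(cv2.findContours(k,0,1)[0],key=cv2.contourArea);e=cv2.fitEllipse(cv2.convexHull(q));print(n,e,ray(n,e[0][0]+x0,e[0][1]+y0,z))
a=lambda v:np.degrees(np.arctan2(v[1],v[0]))
for cc in(c,cs):print("angles rib",a(r-cc),a(rs-cc),a(r-r0),"stud",a(st-cc))
E
```

```text
c [ 0.67746534 -0.13954046  0.094     ] [ 0.68669984 -0.14167677  0.094     ]
rib [ 0.67402664 -0.14150088  0.097     ] [ 0.65515951 -0.14879534  0.097     ] [ 0.66113257 -0.1482063   0.097     ]
stud [ 0.65227593 -0.13100384  0.024     ]
med [ 0.47757832 -0.15348905  0.11      ] [ 0.48866176 -0.15575188  0.11      ] slim [0.4925498  0.15288843 0.122     ]
top ((21.259016036987305, 20.278064727783203), (23.540674209594727, 24.618961334228516), 18.10980796813965) [ 0.67725924 -0.13875822  0.09      ]
side ((17.895292282104492, 17.4617919921875), (27.51897621154785, 28.941560745239258), 62.19212341308594) [ 0.68838229 -0.14414742  0.09      ]
angles rib -157.46603157426458 -152.0504760133735 -158.86237877380802 stud 161.278628371195
angles rib -167.28160483384144 -165.67367445090707 -158.86237877380802 stud 162.7742563300184
```

Run:
```python
from h import *
t=cv2.imread("pics/top0.png");s=cv2.imread("pics/side0.png")
a=cv2.resize(s[0:280,190:470],(400,400),interpolation=cv2.INTER_CUBIC);b=cv2.resize(t[0:420,140:420],(400,600),interpolation=cv2.INTER_CUBIC)
a=np.vstack([a,np.zeros((200,400,3),np.uint8)])
cv2.imwrite("pics/lamp.png",cv2.convertScaleAbs(np.hstack([a,b]),alpha=1.5,beta=25))
print("base",ray("top",320,335,.01),ray("side",235,181,.01))
for n in("top","side"):
  m=cams.camera_model(n);R=np.array(m["R"]);T=np.array(m["t"]);print(n,"cam",-R.T@T)
  B=ray("top",320,335,.01)
  for z in(0,.1,.2,.3,.4,.5,.6):
    p=R@[B[0],B[1],z]+T;print(z,(m["fx"]*p[:2]/p[2]+[m["cx"],m["cy"]]).round())
```

```text
base [ 0.33507623 -0.04125223  0.01      ] [ 0.34474761 -0.04149566  0.01      ]
top cam [0.3948532  0.02953938 0.94949012]
0 [320. 335.]
0.1 [324. 338.]
0.2 [328. 342.]
0.3 [335. 348.]
0.4 [344. 355.]
0.5 [357. 366.]
0.6 [377. 383.]
side cam [ 1.15426994 -0.19582454  1.07145586]
0 [234. 180.]
0.1 [231. 154.]
0.2 [228. 124.]
0.3 [224.  89.]
0.4 [219.  49.]
0.5 [214.   1.]
0.6 [207. -56.]
```

View pics/lamp.png

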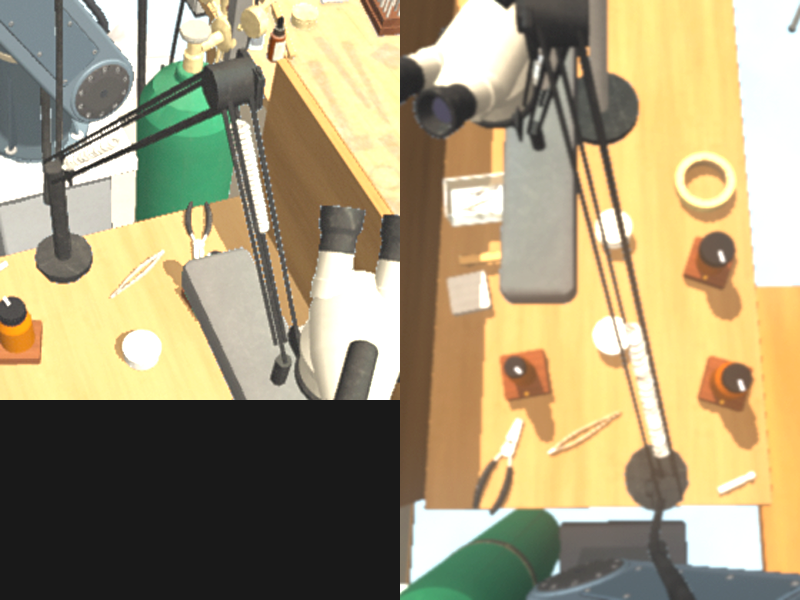

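```bash
cat >> h.py <<'E'
def tri(a,b):
    A=[];B=[]
    for n,(u,v) in(("top",a),("side",b)):
        p=ray(n,u,v,0);q=ray(n,u,v,.5);d=(q-p)/np.linalg.norm(q-p);M=np.eye(3)-np.outer(d,d);A.append(M);B.append(M@p)
    X=np.linalg.lstsq(np.vstack(A),np.hstack(B),rcond=None)[0];return X.round(3),[np.linalg.norm(M@X-b).round(3) for M,b in zip(A,B)]
E
python3 - <<'E'
from h import *
print("J",tri((248,10),(352,60)),"end",tri((234,98),(388,262)))
print("J alt end",tri((240,60),(388,262)))
print("cap",tri((361.9,174.3),(230.7,299.5)),"med",tri((375.9,264.6),(198.4,217)))
print("blk?",tri((339.3,191.6),(0,0)) if 0 else "")
E
```

```text
J (array([0.671, 0.062, 0.617]), [np.float64(0.002), np.float64(0.002)]) end (array([0.781, 0.124, 0.252]), [np.float64(0.001), np.float64(0.001)])
J alt end (array([0.814, 0.101, 0.322]), [np.float64(0.005), np.float64(0.005)])
cap (array([ 0.682, -0.141,  0.084]), [np.float64(0.0), np.float64(0.0)]) med (array([ 0.479, -0.156,  0.097]), [np.float64(0.001), np.float64(0.001)])
blk?
```

Request:
servo_tool(moves="0.14 -0.054 0 0 0.087;0.28 -0.108 0 0 0.087;0.42 -0.163 0 0 0.087;0.565 -0.217 0.03 0 0.087;0.565 -0.217 0.04 0 0.087;0.565 -0.217 0.04 0 0.087;0.565 -0.217 0.04 0 0.087;0.565 -0.217 0.04 0 0.087;0.565 -0.217 0.04 0 0.087;0.565 -0.217 0.04 0 0.087")

```text
time: 0.93
position: [0.5495, -0.2739, 0.1982]
tool_rot: [0.978, 0.209, -0.0, -0.0]
ft_force: [-0.4, -0.2, -0.3]
grip_width: 0.0867
grip_force: 0.0
```

Request:
servo_tool(moves="0.0355 -0.0135 0 0 0.087;0.071 -0.027 0.01 0 0.087;0.1065 -0.041 0.02 0 0.087;0.142 -0.0545 0.03 0 0.087;0.1755 -0.067 0.048 0 0.087;0.1755 -0.067 0.048 0 0.087;0.1755 -0.067 0.048 0 0.087")

```text
time: 1.52
position: [0.681, -0.1404, 0.1482]
tool_rot: [0.978, 0.211, -0.002, -0.001]
ft_force: [0.0, -0.5, 0.0]
grip_width: 0.087
grip_force: 0.0
```

Run:
```python
from h import *
from rig import get_obs
o=get_obs();print(o["time"],o["position"],o["q"])
t=cams.camera("top");s=cams.camera("side")
c=lambda i,x,y:cv2.resize(i[y:y+90,x:x+60],(400,600),interpolation=cv2.INTER_CUBIC)
cv2.imwrite("pics/near.png",cv2.convertScaleAbs(np.hstack([c(t,330,120),c(s,200,250)]),alpha=1.7,beta=25))
cv2.imwrite("pics/t1.png",t);cv2.imwrite("pics/s1.png",s)
```

```text
1.5167 [ 0.68104125 -0.14043304  0.14818651] [-3.63564499e-01  7.04310195e-01  1.30182590e+00 -2.52050319e-04
  1.13976958e+00  7.82693216e-01]
```

View pics/near.png

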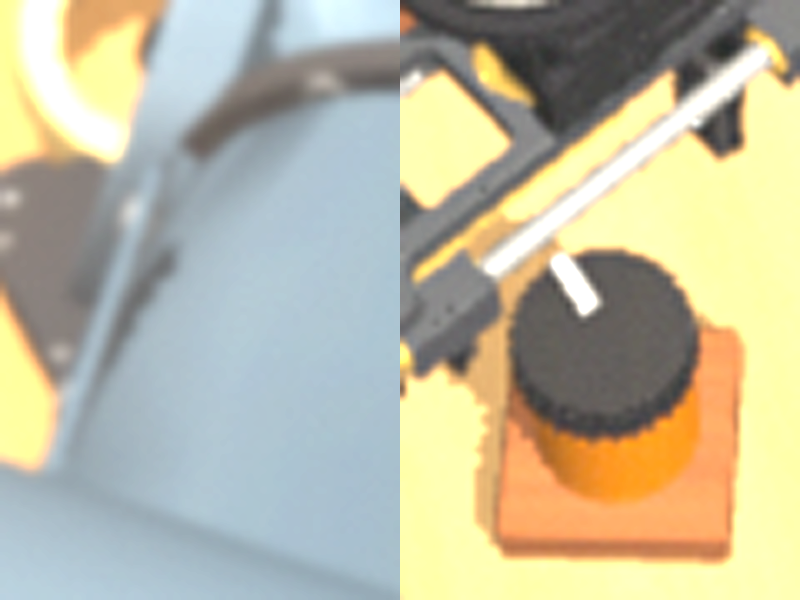

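The side crop shows the fingers clear above the cap. Their tips are at about (455,360) and (722,155), with the cap top centre at (605,330). The arm hides the cap from the top camera. I'll compare the projected TCP with these pixels.

Run:
```python
from h import *
m=cams.camera_model("side");R=np.array(m["R"]);T=np.array(m["t"])
def pr(X):
    p=R@np.array(X)+T;u,v=m["fx"]*p[:2]/p[2]+[m["cx"],m["cy"]];return round((u-200)*6.667+400),round((v-250)*6.667)
y=np.array([.409,-.913,0]);P=np.array([.681,-.1404,.148])
print("tcp",pr(P),"tips inner",pr(P+.0435*y),pr(P-.0435*y),"outer",pr(P+.0585*y),pr(P-.0585*y))
for C in((.677,-.1395),(.682,-.141),(.687,-.142)):
    print(C,"top",pr([*C,.094]),"rims",[pr([C[0]+.027*a,C[1]+.027*b,.094]) for a,b in((1,0),(-1,0),(0,1),(0,-1))],"blk centre",pr([*C,.022]),"jar base front",pr([C[0]+.0255,C[1],.022]))
```

```text
tcp (589, 228) tips inner (468, 324) (706, 135) outer (425, 358) (746, 104)
(0.677, -0.1395) top (603, 299) rims [(628, 379), (579, 221), (691, 272), (514, 326)] blk centre (621, 400) jar base front (643, 473)
(0.682, -0.141) top (603, 315) rims [(628, 396), (578, 237), (691, 288), (514, 342)] blk centre (621, 416) jar base front (643, 489)
(0.687, -0.142) top (604, 331) rims [(629, 412), (579, 252), (693, 304), (515, 358)] blk centre (622, 431) jar base front (645, 505)
```

Request:
servo_tool(moves="0 0 0.025 0 0.087;0 0 0.05 0 0.087;0 0 0.07 0 0.087;0 0 0.082 0 0.087;0 0 0.082 0 0.07;0 0 0.082 0 0.06;0 0 0.082 0 0.05;0 0 0.082 0 0.045;0 0 0.082 0 0.045;0 0 0.082 0 0.045", grip_force=20)

```text
time: 2.45
position: [0.6819, -0.1429, 0.07]
tool_rot: [0.978, 0.209, 0.001, 0.0]
ft_force: [-2.0, 7.8, 4.6]
grip_width: 0.0548
grip_force: 5.1
```

Request:
servo_tool(moves="0 0.002 0 0 0.045;0 0.003 0 0 0.045;0 0.003 0 0 0.045")

```text
time: 2.7
position: [0.6815, -0.1421, 0.0699]
tool_rot: [0.978, 0.209, -0.001, -0.003]
ft_force: [-2.7, 6.8, 5.9]
grip_width: 0.0531
grip_force: 20.0
```

Request:
servo_tool(moves="0 0 0 5 0.045;0 0 0 10 0.045;0 0 0 15 0.045;0 0 0 20 0.045;0 0 0 25 0.045;0 0 0 25 0.045")

```text
time: 3.2
position: [0.6813, -0.141, 0.0699]
tool_rot: [1.0, -0.009, -0.002, -0.003]
ft_force: [-3.7, 9.2, 7.0]
grip_width: 0.0535
grip_force: 20.0
```

Run:
```python
from h import *
from rig import get_obs
o=get_obs();print(o["time"],o["position"],o["q"],o["moment"],o["ft_force"],o["grip_width"])
s=cams.camera("side")
cv2.imwrite("pics/s2.png",cv2.convertScaleAbs(cv2.resize(s[270:345,195:270],(600,600),interpolation=cv2.INTER_CUBIC),alpha=1.7,beta=25))
```

```text
3.2 [ 0.68128658 -0.14098572  0.06986595] [-0.36661552  0.7994423   1.34638262  0.00620395  1.00127109  1.21937498] [ 1.60022339  0.45242987 -0.15031071] [-3.67689963  9.23631296  6.97490582] 0.053486290118946074
```

View pics/s2.png

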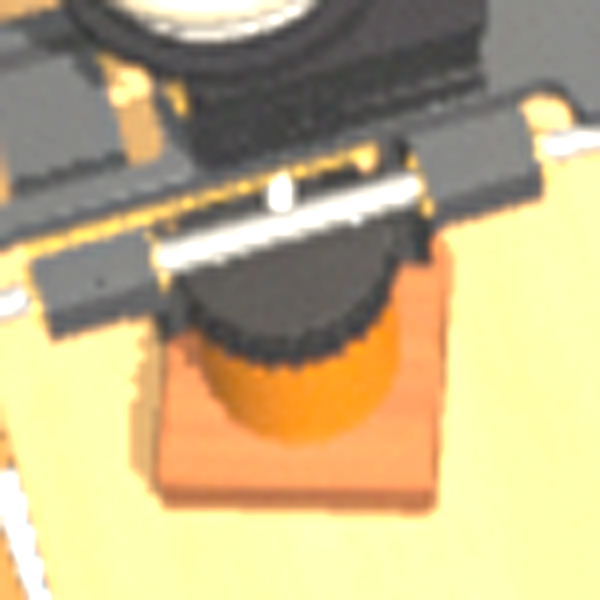

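The cap has turned with the tool. Its rib, at crop (282,190), now points almost straight away from the camera. I'll keep turning towards the stop.

Request:
servo_tool(moves="0 0 0 4 0.045;0 0 0 8 0.045;0 0 0 12 0.045;0 0 0 16 0.045;0 0 0 20 0.045;0 0 0 20 0.045")

```text
time: 3.75
position: [0.6801, -0.1396, 0.0693]
tool_rot: [0.983, -0.181, -0.004, -0.004]
ft_force: [-4.4, 10.7, 6.5]
grip_width: 0.0535
grip_force: 20.0
```

Run:
```python
from rig import get_obs
o=get_obs();print(o["moment"],o["q"][5],o["joint_torque"])
```

```text
[2.04985146 0.63271625 0.42735687] 1.5657292943750274 [ -7.81036198 -48.958987   -17.7436924   -2.04331376  -2.37208553
   0.78727199]
```

Request:
servo_tool(moves="0 0 0 3 0.045;0 0 0 6 0.045;0 0 0 9 0.045;0 0 0 12 0.045;0 0 0 12 0.045")

```text
time: 4.17
position: [0.6804, -0.1388, 0.0689]
tool_rot: [0.959, -0.283, -0.004, -0.004]
ft_force: [-2.7, 12.9, 4.5]
grip_width: 0.0531
grip_force: 20.0
```

Run:
```python
from rig import get_obs
o=get_obs();print(o["moment"],o["q"][5],o["joint_torque"][5])
```

```text
[2.28643591 0.42472007 0.44987107] 1.7744416821947842 0.6958211213350296
```

Request:
servo_tool(moves="0 0 0 0 0.07;0 0 0 0 0.087;0 0 0 0 0.087;0 0 -0.03 0 0.087;0 0 -0.07 0 0.087;0 0 -0.11 0 0.087;0.02 0.032 -0.11 0 0.087;0.04 0.064 -0.11 0 0.087;0.06 0.096 -0.11 0 0.087;0.08 0.128 -0.11 0 0.087")

```text
time: 5.0
position: [0.6804, -0.299, 0.1799]
tool_rot: [0.959, -0.283, 0.001, 0.001]
ft_force: [-0.4, 0.4, -0.1]
grip_width: 0.0871
grip_force: 0.0
```

Request:
servo_tool(moves="0.02 0.032 0 0 0.087;0.04 0.064 0 0 0.087;0.06 0.096 0 0 0.087;0.08 0.128 0 0 0.087;0.08 0.128 0 0 0.087")

```text
time: 5.42
position: [0.6755, -0.4583, 0.1784]
tool_rot: [0.958, -0.287, 0.002, 0.003]
ft_force: [0.5, -0.6, 0.5]
grip_width: 0.0871
grip_force: 0.0
```

Run:
```python
from h import *
from rig import get_obs
o=get_obs();print(o["time"],o["position"],o["ft_force"])
t=cams.camera("top");s=cams.camera("side")
c=lambda i,x,y,w=70,h=52:cv2.resize(i[y:y+h,x:x+w],(400,300),interpolation=cv2.INTER_CUBIC)
a=np.vstack([np.hstack([c(t,325,150),c(t,335,240)]),np.hstack([c(s,198,283),c(s,170,204)])])
cv2.imwrite("pics/end.png",cv2.convertScaleAbs(a,alpha=1.5,beta=20))
```

```text
5.4167 [ 0.67546405 -0.45828097  0.17843451] [ 0.45804644 -0.60508286  0.45157876]
```

View pics/end.png

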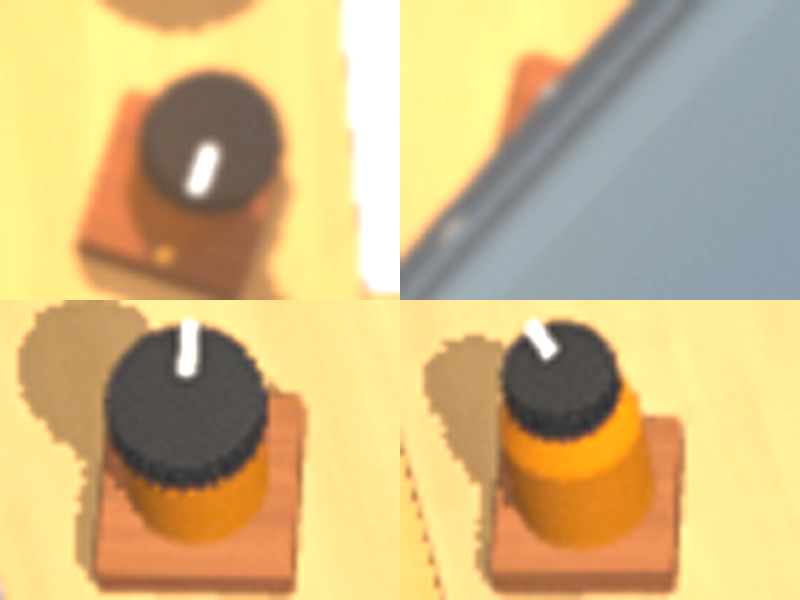

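The squat cap's rib now runs from top crop (210,145) to (195,192), which is a world bearing of about 162°. That matches both the stud's bearing and the block's 18° orientation. The middle jar looks unchanged in the side view, and the gripper is clear of everything.

```bash
python3 -c "
from rig import job
print(job.hand_in())"
```

```text
the job is handed in; nothing more can be done
None
```

The squat jar's cap is turned clockwise to its stop, with its rib over the brass stud; the arm never went near the other two caps, the gripper is clear, and the job was handed in at about 5.5 s without a verdict being returned.

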